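# Turn the red sample panel over at the fence

## Robot

A 6-joint arm with a two-finger parallel gripper is mounted at the origin on the work surface. World frame = base frame: x ahead of the robot, y to its left, z up, the work surface at z = 0. Lengths are in m, angles in rad, forces in N, time in s.
With the tool pointing down it reaches from about 0.35 to 0.925 m from the base axis. Payload 6.4 kg.
Tool frame: the origin (TCP) lies midway between the tips of the shut fingers; the grasp point (between the pads) lies ctrl.grasp_offset behind it (ctrl.grasp_offset is the distance from the TCP to the grasp point, in m); z points along the fingers, y is the direction in which the jaws open and shut (so a half turn about z gives the same grasp; the last joint's range is limited). The gripper opens to 94 mm and grips with 3 to 60 N. Pads are 16 mm wide; open, the fingers measure 119 mm over their backs; the gripper's body (75 mm by 177 mm) begins 78 mm behind the grasp point.
Start: joints at [1.016, 0.245, 1.558, -0, 1.339, -0.174], TCP at [0.242, 0.603, 0.205] pointing down, gripper open.
Joint ranges: [-3.13, 3.13], [-1.02, 2.26], [0.13, 2.54], [-0.95, 4.09], [0.21, 2.88], [-2.74, 2.74]. Speed limits (rad/s): [2.57, 2.57, 3.14, 3.14, 3.14, 3.14].

## Interface

Orientations are given as a unit quaternion [x, y, z, w].
In Python, from plant import telemetry, eyes, ticket, finder, ctrl gives the robot as it stands.
- The arm moves only by the tool servo_tool, never from a script. Its argument "targets" is a list of rows, each a list of 3 entries, a list of its own where there are three numbers: the shift along the tool's x, y, z in mm, then the turn, a rotation vector about the tool's x, y, z in rad, then the gripper command: -1 is fully open, 1 is shut, values between are in proportion. A call has 1 to 5 rows; each row is the pose to reach, as a shift and turn from the pose commanded when the call began, along the tool's axes at that moment; what a row does not reach only later rows make up. A row lasts 1/10 s, in which the tool goes at most 50 mm and 8.59 degrees, less where a joint would pass 70% of its speed; a pose out of reach is approached as far as the arm can. A call with a gripper value outside its range is refused whole. The fingers move at their own pace and stop on an object; "newtons" is the grip in N (left out, the last holds). Time passes only in rows, so rows that repeat a pose let the fingers close. It gives the time, the measured TCP pose, the force and the opening at its end, in the units of the state.
- telemetry.sense(): the state, without advancing time (a new reading comes with each control period).
- eyes.get_image(name): name is "scene" or "side" or "wrist"; returns a dict with "frame" (420x560x3 uint8, red, green, blue), "range_z" (420x560 float32, m along the optical axis (not along the pixel's ray), 0 where there is no reading), "fov_y" (degrees; the focal length in pixels is half the picture's height over the tangent of half this angle, whatever the lens; pixels are square), "cx", "cy" (the principal point, pixels), "pose" (4x4, takes a point from camera to world coordinates). Camera axes: x right, y up, looking along -z (the intrinsics and any distortion apply to the point x, -y, -z); pixel columns grow to the right and rows downward; lengths in m; the calibration is good to about 2 mm. A picture is of the moment at which its call begins.
- ticket.sign_off(): hands the job in, once; it reports no verdict.
Trained networks look in a picture, given as the dict that the camera call returned (one of the last four; its "shot" number tells which), for a name from the list of things; names that differ only in an ending like _2 or _b are one class to them, and where a whole thing is asked for, a point or a joint stands for the part that bears it (a point fixed in the world has none). Each returns a list of dicts, best first, with "confidence" (0 to 1); they miss things now and then, are a little off and sometimes report something else, mostly with a low value. They report only what shows in the picture. A call takes as long as a camera call.
- finder.spot_in(label, picture): "at" ([x, y, z] in m, in world coordinates, good to about 4 mm: the middle of the surface that is visible of it).
- finder.trace(label, picture): "pixels" (420x560 bool, what is visible of it).
- finder.pinpoint(label, picture): "at" ([x, y, z] in m, in world coordinates, good to about 4 mm: a listed point, or the origin of a listed thing).
The state is a dict: "time_s": time; "joint_positions": joint angles; "qd": joint speeds; "joint_efforts": joint torques, N m; "eef_pos": TCP position; "tool_rot": TCP orientation; "force": force on the tool from outside, world axes, zero at the start; "ft_torque": the same for the moment, N m; "width": finger opening in m.
Only numpy, scipy, OpenCV 4.12 (cv2) and the standard library are available. Lean on these libraries where they do the work, as an engineer would, in place of code of your own. Each camera call takes 0.05 s, during which the arm holds its last target. There are 200 camera calls.

## Task

The red face of the red sample panel is dry and its bare back comes next. Push the panel's lower edge along the mat towards the fence, until it stands steeply against the fence with that edge within 4 cm of it, then tip its upper edge back towards the robot so that the panel ends up lying flat on the grey mat, red face down. Leave the blue and the yellow panel leaning where they are.

Things in the scene. Friction and masses are not known exactly. Their poses are not given: they have to be found in the camera images.
- red_panel: red sample panel: stiff board 150 x 100 x 12 mm, 0.13 to 0.25 kg, red face and edges, off-white bare back. Origin: centre of the bare back. +z: out of the red face; +x: the 150 mm way, from lower to upper edge. At the start it leans at 38 degrees to the table, red face up and towards the robot, its back on the fence's front top edge, its lower edge on the mat 103 mm in front of the fence.
- blue_panel: blue sample panel, otherwise like the red one (same size, axes and lean), beside it at the same fence; the three stand in any order with gaps of about 50 mm. To be left alone.
- yellow_panel: yellow sample panel, otherwise like the red one (same size, axes and lean), beside it at the same fence; the three stand in any order with gaps of about 50 mm. To be left alone.
- stand: fixed stand: board with a firm grey mat (surface 12 mm above the table, 490 mm wide, reaching 285 mm in front of the fence) and at its far side a low upright wooden fence 490 mm long, 18 mm thick, top 92 mm above the table; a panel on end is 70 mm taller. Origin: middle of the foot of the fence's front face (towards the robot), at table height. +x away from the robot through the fence, y along it, z up.

How it is judged:
By the outcome, as a careful person would: the job done as asked, in the order asked, and still so for the second after the job is handed in, with the robot touching nothing.
It also fails if it takes over 45 s, if anything falls off the work surface, if the arm or the gripper's body presses on something with over 40 N, if the wrist force passes 120 N, or if a joint passes its speed limit or range.

## Working session

There is one attempt and no reset: what is moved stays moved. The work goes in short steps, Python scripts to look and compute and a tool call to move; the robot and the scene stay as the last step left them, time stands still between calls to the robot, and variables do not carry over. Pictures are saved under pics/ and viewed, about 8 in all and at most 12, crops included, and the job is handed in when it is done.

Besides the shell and the picture viewer there is one more tool, called after ">>>" as name([rows], argument=value, ...), one row to a line, values as JSON. servo_tool: Moves the arm, as the interface text tells. Its arguments: {"type":"object","properties":{"targets":{"type":"array","items":{"type":"array"}},"newtons":{"type":"number"}},"required":["targets"]}

```bash
mkdir -p pics; ls
cat > h.py <<'E'
import numpy as np, cv2
from plant import telemetry, eyes, ticket, finder, ctrl
from scipy.spatial.transform import Rotation as R
def cloud(p):
    h,w=p["range_z"].shape; f=h/2/np.tan(np.radians(p["fov_y"])/2)
    u,v=np.meshgrid(np.arange(w),np.arange(h)); d=p["range_z"]
    c=np.stack([(u-p["cx"])/f*d,-(v-p["cy"])/f*d,-d],-1)
    return c@p["pose"][:3,:3].T+p["pose"][:3,3]
def save(p,n): cv2.imwrite("pics/"+n+".png",p["frame"][:,:,::-1])
E
python3 - <<'E'
from h import *
np.set_printoptions(precision=3,suppress=True)
s=telemetry.sense(); print(s); print(ctrl.grasp_offset)
im=[]
for n in ["scene","side"]:
    p=eyes.get_image(n); im.append(p["frame"]); P=cloud(p); print(n,[k for k in p],p["pose"][:3])
    for l in ["red_panel","blue_panel","yellow_panel","stand"]:
        for r in finder.trace(l,p)[:1]:
            m=r["pixels"]&(p["range_z"]>0); q=P[m]
            vv,uu=np.nonzero(m)
            print(l,r["confidence"],m.sum(),"px",uu.mean(),vv.mean(),np.percentile(q,[2,50,98],axis=0).tolist())
            c=q-np.median(q,0); print("  normal",np.linalg.svd(c[::5],full_matrices=False)[2])
        for r in finder.pinpoint(l,p)[:2]: print("  origin",r)
cv2.imwrite("pics/a.png",cv2.resize(np.hstack(im),(800,300))[:,:,::-1])
E
```

```text
pics
{'time_s': 0.0, 'joint_positions': array([ 1.016,  0.246,  1.559, -0.   ,  1.339, -0.174]), 'qd': array([ 0.   , -0.   , -0.001,  0.001, -0.001, -0.   ]), 'joint_efforts': array([ -0.   , -41.581, -31.461,   0.069,   0.033,  -0.   ]), 'eef_pos': array([0.241, 0.603, 0.204]), 'tool_rot': array([ 0.189,  0.982, -0.001, -0.   ]), 'force': array([-0.251,  0.442, -0.556]), 'ft_torque': array([ 0.001,  0.004, -0.044]), 'width': 0.09420256977586874}
0.0188
scene ['frame', 'range_z', 'fov_y', 'cx', 'cy', 'pose', 'shot'] [[ 0.071 -0.649  0.758  1.045]
 [ 0.997  0.059 -0.042 -0.017]
 [-0.018  0.759  0.651  0.51 ]]
red_panel 0.78 1075 px 166.32744186046511 232.45953488372092 [[0.5135146205059955, -0.20781941826062, 0.029469459790691977], [0.6197096557148813, -0.15610572838701303, 0.1059355162597006], [0.6276955761405703, -0.10988507455642843, 0.11364977286114539]]
  normal [[ 0.822 -0.033  0.568]
 [ 0.019  0.999  0.03 ]
 [-0.569 -0.014  0.822]]
blue_panel 0.58 1129 px 363.86182462356066 213.97165633303808 [[0.4890832340020495, 0.09457274327739723, 0.0125091146784877], [0.6022274238660399, 
[... 2284 characters left out ...]
49920326391, 0.11208670412800198]]
  normal [[-0.799 -0.004 -0.601]
 [-0.053  0.997  0.063]
 [-0.599 -0.083  0.797]]
  origin {'at': [0.564, 0.0017, 0.0567], 'confidence': 0.97}
  origin {'at': [0.5567, 0.1496, 0.0592], 'confidence': 0.67}
stand 0.93 35490 px 314.26021414482955 281.59551986475066 [[0.31394731539372994, -0.23674754214285618, 0.005983333423584611], [0.42109378513582724, 0.07604404013113253, 0.01270362484758808], [0.6103802661144909, 0.23781674989191298, 0.09039027645540551]]
  normal [[-0.048 -0.999 -0.004]
 [ 0.994 -0.048  0.101]
 [ 0.101 -0.001 -0.995]]
  origin {'at': [0.6044, -0.003, 0.0029], 'confidence': 0.83}
  origin {'at': [0.5716, -0.162, 0.0595], 'confidence': 0.58}
```

View pics/a.png

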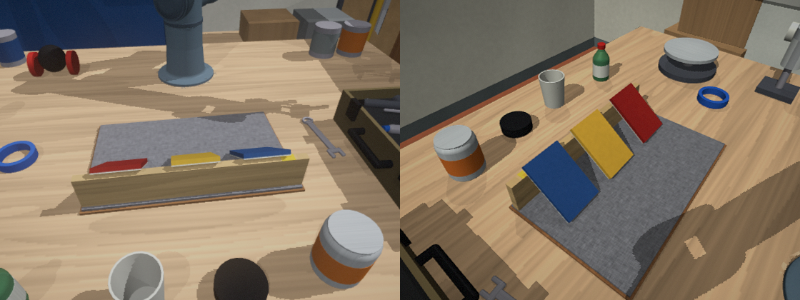

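```bash
cat >> h.py <<'E'
YAW=0.05
def rot(tilt,swap=0):
    """tool down, jaws along fence (swap=0) or across it (+-1); tilt deg>0: tips lean towards fence"""
    t=np.radians(tilt); u=np.array([np.cos(YAW),np.sin(YAW),0]); y=np.array([-np.sin(YAW),np.cos(YAW),0])
    z=np.sin(t)*u-np.cos(t)*np.array([0,0,1]); x=np.cross(y,z)
    M=R.from_matrix(np.stack([x,y,z],1))
    return M*R.from_rotvec([0,0,swap*np.pi/2])
def move(pos,rt):
    s=telemetry.sense(); Q=R.from_quat(s["tool_rot"])
    print("shift mm",np.round(Q.inv().apply(np.array(pos)-s["eef_pos"])*1000,0),"turn",np.round((Q.inv()*rt).as_rotvec(),3),"at",np.round(s["eef_pos"],3))
E
python3 -c "
from h import *
move([.44,-.168,.2],rot(25))"
```

```text
shift mm [-471. -642.    5.] turn [-0.094 -0.43  -0.424] at [0.242 0.603 0.205]
```

>>> servo_tool([
  [[-471, -642, 5], [-0.094, -0.43, -0.424], 0.2],
  [[-471, -642, 5], [-0.094, -0.43, -0.424], 0.2],
  [[-471, -642, 5], [-0.094, -0.43, -0.424], 0.2],
  [[-471, -642, 5], [-0.094, -0.43, -0.424], 0.2],
  [[-471, -642, 5], [-0.094, -0.43, -0.424], 0.2],
], newtons=10)

```text
time_s: 1.4
eef_pos: [0.3019, 0.3594, 0.2021]
tool_rot: [-0.027, 0.976, 0.005, 0.217]
force: [1.3, -0.1, 0.1]
width: 0.0575
```

```bash
python3 -c "
from h import *
move([.44,-.168,.2],rot(25))"
```

```text
shift mm [ -97. -534.   49.] turn [-0.     0.001  0.006] at [0.302 0.359 0.202]
```

>>> servo_tool([
  [[-97, -534, 49], [0, 0, 0], 0.2],
  [[-97, -534, 49], [0, 0, 0], 0.2],
  [[-97, -534, 49], [0, 0, 0], 0.2],
  [[-97, -534, 49], [0, 0, 0], 0.2],
  [[-97, -534, 49], [0, 0, 0], 0.2],
])

```text
time_s: 1.9
eef_pos: [0.3652, 0.122, 0.2029]
tool_rot: [-0.025, 0.976, 0.005, 0.218]
force: [0.8, 0.3, 0.8]
width: 0.0376
```

```bash
python3 -c "
from h import *
move([.44,-.168,.2],rot(25))"
```

```text
shift mm [ -53. -293.   28.] turn [0.    0.003 0.001] at [0.365 0.122 0.203]
```

>>> servo_tool([
  [[-53, -293, 28], [0, 0, 0], 0.2],
  [[-53, -293, 28], [0, 0, 0], 0.2],
  [[-53, -293, 28], [0, 0, 0], 0.2],
  [[-53, -293, 28], [0, 0, 0], 0.2],
  [[-53, -293, 28], [0, 0, 0], 0.2],
])

```text
time_s: 2.4
eef_pos: [0.4265, -0.1185, 0.2006]
tool_rot: [-0.023, 0.976, 0.004, 0.217]
force: [0.9, 1.2, 0.2]
width: 0.0375
```

Run:
```python
from h import *
np.set_printoptions(precision=3,suppress=True)
p=eyes.get_image("wrist"); save(p,"b"); P=cloud(p)
for r in finder.trace("red_panel",p)[:1]:
    m=r["pixels"]&(p["range_z"]>0); q=P[m]; print(r["confidence"],np.percentile(q,[1,50,99],axis=0))
    lo=q[q[:,2]<np.percentile(q[:,2],4)]; print("low edge",lo.mean(0), np.polyfit(lo[:,1],lo[:,0],1), lo[:,1].min(),lo[:,1].max())
for r in finder.pinpoint("red_panel",p)[:1]: print(r)
for r in finder.pinpoint("stand",p)[:1]: print(r)
move([.44,-.168,.017],rot(25)); print(telemetry.sense()["joint_positions"])
```

```text
0.85 [[ 0.501 -0.213  0.022]
 [ 0.547 -0.15   0.058]
 [ 0.617 -0.112  0.114]]
low edge [ 0.515 -0.168  0.021] [-0.151  0.49 ] -0.23036088645093225 -0.1139069679443209
{'at': [0.5684, -0.1609, 0.0616], 'confidence': 0.59}
shift mm [ 67. -52. 170.] turn [ 0.    -0.001 -0.003] at [ 0.426 -0.116  0.199]
[-0.724 -0.596  2.348  0.338  1.093 -2.453]
```

View pics/b.png

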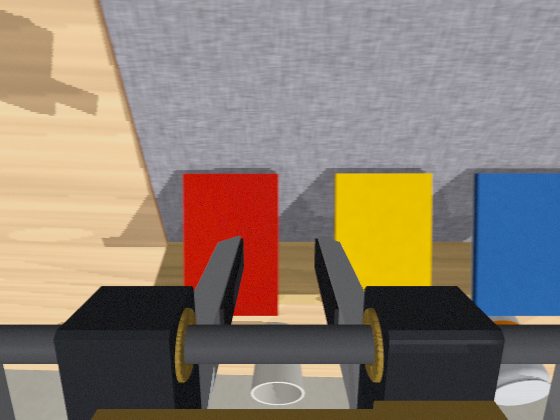

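Run:
```python
from h import *
move([.455,-.166,.1],rot(12));
```

```text
shift mm [ 18. -51. 101.] turn [ 0.     0.225 -0.003] at [ 0.426 -0.116  0.199]
```

>>> servo_tool([
  [[18, -51, 50], [0, 0.12, 0], 0.2],
  [[18, -51, 101], [0, 0.225, 0], 0.2],
  [[18, -51, 101], [0, 0.225, 0], 0.2],
  [[18, -51, 101], [0, 0.225, 0], 0.2],
  [[18, -51, 101], [0, 0.225, 0], 0.2],
])

```text
time_s: 3.1
eef_pos: [0.4553, -0.1634, 0.1011]
tool_rot: [-0.026, 0.994, 0.003, 0.105]
force: [-0.1, -1.0, -0.1]
width: 0.0378
```

Run:
```python
from h import *
move([.46,-.166,.016],rot(12));print(telemetry.sense()["joint_positions"])
```

```text
shift mm [13. -3. 84.] turn [0.001 0.002 0.002] at [ 0.455 -0.163  0.101]
[-0.66251512 -0.153046    2.18721082  0.16962861  0.95405272 -2.37336853]
```

>>> servo_tool([
  [[6, -3, 40], [0, 0, 0], 0.2],
  [[13, -3, 75], [0, 0, 0], 0.2],
  [[13, -3, 84], [0, 0, 0], 0.2],
  [[13, -3, 84], [0, 0, 0], 0.2],
])

```text
time_s: 3.5
eef_pos: [0.4604, -0.1674, 0.0168]
tool_rot: [-0.025, 0.994, 0.003, 0.106]
force: [0.5, -0.0, 0.4]
width: 0.0375
```

Run:
```python
from h import *
u=np.array([np.cos(YAW),np.sin(YAW),0])
p0=np.array([.46,-.166,.016])
for d in (.04,.075,.11): move(p0+u*d,rot(12))
```

```text
shift mm [-39.   1.   9.] turn [-0.     0.002  0.001] at [ 0.46  -0.167  0.017]
shift mm [-73.   1.  16.] turn [-0.     0.002  0.001] at [ 0.46  -0.167  0.017]
shift mm [-107.    1.   24.] turn [-0.     0.002  0.001] at [ 0.46  -0.167  0.017]
```

>>> servo_tool([
  [[-15, 0, 3.5], [0, 0, 0], 0.2],
  [[-30, 0, 6.5], [0, 0, 0], 0.2],
  [[-42, 0, 9], [0, 0, 0], 0.2],
  [[-54, 0, 11.5], [0, 0, 0], 0.2],
  [[-66, 0, 14], [0, 0, 0], 0.2],
])

```text
time_s: 4.0
eef_pos: [0.529, -0.1648, 0.0172]
tool_rot: [-0.025, 0.994, 0.002, 0.106]
force: [-2.7, 0.3, 0.1]
width: 0.0376
```

Run:
```python
from h import *
s=telemetry.sense(); print(s["force"],s["eef_pos"])
p=eyes.get_image("side"); cv2.imwrite("pics/c.png",cv2.resize(p["frame"][60:300,200:480],None,fx=2,fy=2)[:,:,::-1]); P=cloud(p)
for r in finder.trace("red_panel",p)[:1]:
    q=P[r["pixels"]&(p["range_z"]>0)]; print(r["confidence"],np.percentile(q,[1,50,99],axis=0))
```

```text
[-2.71495195  0.28619715  0.08664688] [ 0.528963   -0.16475861  0.01723632]
0.59 [[ 0.53084522 -0.2447804   0.00147966]
 [ 0.5994965  -0.1399314   0.09311546]
 [ 0.72214961 -0.08616709  0.13627573]]
```

View pics/c.png

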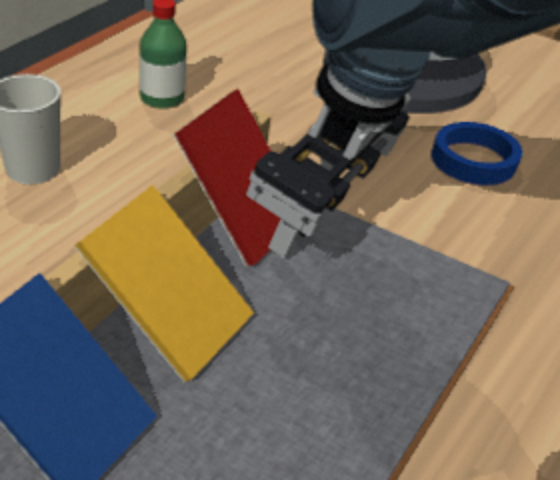

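>>> servo_tool([
  [[-10, 0, 2], [0, 0, 0], 0.2],
  [[-20, 0, 4], [0, 0, 0], 0.2],
  [[-30, 0, 6], [0, 0, 0], 0.2],
  [[-40, 0, 8], [0, 0, 0], 0.2],
  [[-40, 0, 8], [0, 0, 0], 0.2],
])

```text
time_s: 4.6
eef_pos: [0.5702, -0.1628, 0.017]
tool_rot: [-0.025, 0.994, 0.002, 0.106]
force: [0.0, 0.3, -0.1]
width: 0.0376
```

```bash
cat >> h.py <<'E'
def panel(cams=("side","scene")):
    """plane fit of the red panel: stand-frame cross section x (from fence), z"""
    for n in cams:
        p=eyes.get_image(n); P=cloud(p)
        for r in finder.trace("red_panel",p)[:1]:
            q=P[cv2.erode(r["pixels"].astype(np.uint8),np.ones((3,3)))>0]; q=q[(q[:,2]>.005)&(q[:,0]<.75)]
            f=p["frame"].astype(int)
            n_=q-np.median(q,0); nn=np.linalg.svd(n_[np.linalg.norm(n_,axis=1)<.1],full_matrices=False)[2][2]
            print(n,r["confidence"],len(q),np.round(np.percentile(q,[1,50,99],axis=0),3).tolist(),"normal",np.round(nn,2),"steep",np.degrees(np.arccos(abs(nn[2]))))
        for r in finder.pinpoint("red_panel",p)[:1]: print(" origin",r)
        for r in finder.pinpoint("stand",p)[:1]: print(" stand",r)
    return p
E
python3 - <<'E'
from h import *
panel()
p=eyes.get_image("side"); cv2.imwrite("pics/d.png",cv2.resize(p["frame"][60:240,240:440],None,fx=3,fy=3)[:,:,::-1])
E
```

```text
origin {'at': [0.6091, -0.1586, 0.0862], 'confidence': 0.83}
 stand {'at': [0.6066, -0.0021, 0.0007], 'confidence': 0.8}
scene 0.65 2221 [[0.612, -0.204, 0.096], [0.623, -0.157, 0.136], [0.631, -0.109, 0.16]] normal [ 0.98  0.05 -0.21] steep 78.0030976420619
 origin {'at': [0.6118, -0.1624, 0.0856], 'confidence': 0.75}
 stand {'at': [0.603, -0.008, 0.0004], 'confidence': 0.95}
```

View pics/d.png

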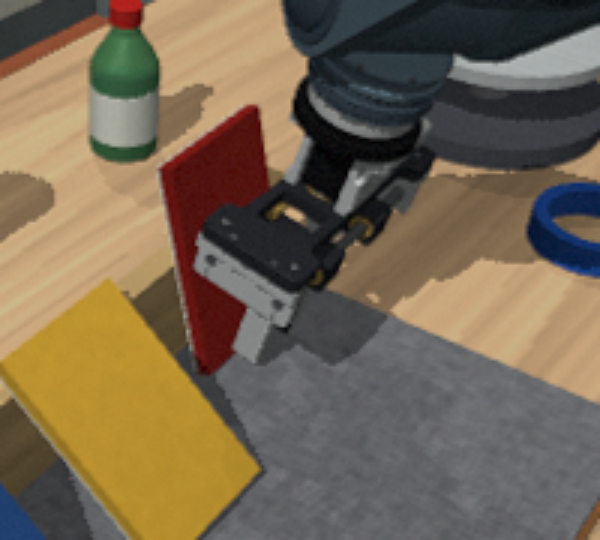

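>>> servo_tool([
  [[25, 0, -5], [0, 0, 0], 0.2],
  [[50, 0, -15], [0, 0, 0], -1],
  [[60, 0, -60], [0, 0, 0], -1],
  [[60, 0, -110], [0, 0, 0], -1],
  [[60, 0, -160], [0, 0, 0], -1],
])

```text
time_s: 5.55
eef_pos: [0.4751, -0.1668, 0.1616]
tool_rot: [-0.024, 0.994, 0.003, 0.105]
force: [1.1, -0.8, 0.3]
width: 0.0662
```

Run:
```python
from h import *
print(ctrl.grasp_offset); panel()
move([.60,-.158,.25],rot(-13,1))
```

```text
0.0188
side 0.71 2326 [[0.58, -0.204, 0.021], [0.603, -0.148, 0.099], [0.626, -0.107, 0.161]] normal [-0.96 -0.03  0.27] steep 74.30177055238903
 origin {'at': [0.6092, -0.1588, 0.0853], 'confidence': 0.6}
 stand {'at': [0.6056, -0.0024, 0.0037], 'confidence': 0.78}
scene 0.72 2407 [[0.61, -0.206, 0.094], [0.623, -0.157, 0.136], [0.632, -0.109, 0.16]] normal [ 0.98  0.05 -0.21] steep 77.98405741992096
 origin {'at': [0.6086, -0.1593, 0.0846], 'confidence': 0.61}
 stand {'at': [0.6029, -0.0043, -0.0012], 'confidence': 0.56}
shift mm [-141.    2.  -64.] turn [0.343 0.339 1.544] at [ 0.476 -0.166  0.158]
```

>>> servo_tool([
  [[20, 2, -110], [0.1, 0.1, 0.5], -0.4],
  [[-20, 2, -110], [0.2, 0.2, 1.0], -0.4],
  [[-141, 2, -75], [0.343, 0.339, 1.544], -0.4],
  [[-141, 2, -75], [0.343, 0.339, 1.544], -0.4],
  [[-141, 2, -75], [0.343, 0.339, 1.544], -0.4],
])

```text
time_s: 6.45
eef_pos: [0.6004, -0.1582, 0.262]
tool_rot: [0.329, 0.943, -0.037, 0.025]
force: [-0.3, -0.8, 0.1]
width: 0.0659
```

Run:
```python
from h import *
move([.635,-.158,.215],rot(-14,1));print(telemetry.sense()["joint_positions"])
```

```text
shift mm [-24.  24.  48.] turn [0.209 0.193 0.833] at [ 0.6   -0.158  0.262]
[-0.40778999  0.10974588  1.60995678 -0.07203203  1.36771333 -1.29487183]
```

>>> servo_tool([
  [[-24, 24, 0], [0.209, 0.193, 0.833], -0.4],
  [[-24, 24, 0], [0.209, 0.193, 0.833], -0.4],
  [[-24, 24, 0], [0.209, 0.193, 0.833], -0.4],
  [[-24, 24, 0], [0.209, 0.193, 0.833], -0.4],
  [[-24, 24, 0], [0.209, 0.193, 0.833], -0.4],
])

```text
time_s: 6.95
eef_pos: [0.6319, -0.1544, 0.2611]
tool_rot: [0.638, 0.762, -0.082, -0.07]
force: [0.1, 0.4, 1.0]
width: 0.0656
```

Run:
```python
from h import *
move([.634,-.158,.21],rot(-14,1));print(telemetry.sense()["joint_positions"])
```

```text
shift mm [-4. 12. 50.] turn [0.028 0.027 0.124] at [ 0.632 -0.154  0.261]
[-0.3659702   0.34086487  1.35115312 -0.10978046  1.63596228 -0.53990202]
```

>>> servo_tool([
  [[-4, 12, 0], [0.028, 0.027, 0.124], -0.4],
  [[-4, 12, 25], [0.028, 0.027, 0.124], -0.4],
  [[-4, 12, 50], [0.028, 0.027, 0.124], -0.4],
  [[-4, 12, 50], [0.028, 0.027, 0.124], -0.4],
])

```text
time_s: 7.35
eef_pos: [0.6312, -0.1577, 0.2059]
tool_rot: [0.682, 0.721, -0.089, -0.087]
force: [-0.3, 0.1, -0.7]
width: 0.0657
```

Run:
```python
from h import *
move([.613,-.159,.125],rot(-14,1))
p=eyes.get_image("side"); cv2.imwrite("pics/e.png",cv2.resize(p["frame"][20:220,240:440],None,fx=3,fy=3)[:,:,::-1])
```

```text
shift mm [-1.  2. 83.] turn [-0.005 -0.002  0.006] at [ 0.631 -0.158  0.206]
```

View pics/e.png

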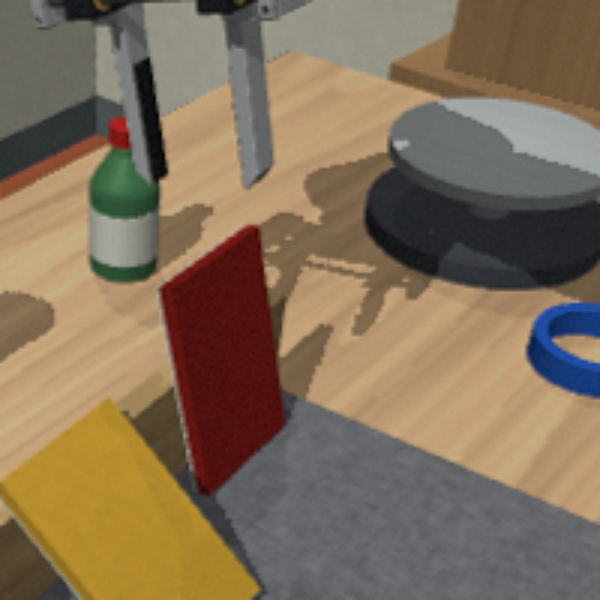

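>>> servo_tool([
  [[-1, 2, 30], [0, 0, 0], -0.4],
  [[-1, 2, 60], [0, 0, 0], -0.4],
  [[-1, 2, 83], [0, 0, 0], -0.4],
  [[-1, 2, 83], [0, 0, 0], 0.2],
  [[-1, 2, 83], [0, 0, 0], 0.5],
], newtons=8)

```text
time_s: 7.9
eef_pos: [0.6172, -0.161, 0.1325]
tool_rot: [0.683, 0.721, -0.087, -0.081]
force: [0.2, -0.1, -0.3]
width: 0.0529
```

>>> servo_tool([
  [[0, 0, 0], [0, 0, 0], 1],
  [[0, 0, 0], [0, 0, 0], 1],
  [[0, 0, 0], [0, 0, 0], 1],
  [[0, 0, 0], [0, 0, 0], 1],
  [[0, 0, 0], [0, 0, 0], 1],
], newtons=8)

```text
time_s: 8.4
eef_pos: [0.6165, -0.1608, 0.1316]
tool_rot: [0.683, 0.721, -0.087, -0.081]
force: [-0.2, -0.6, 0.3]
width: 0.013
```

Run:
```python
from h import *
panel()
u=np.array([np.cos(YAW),np.sin(YAW),0])
s=telemetry.sense(); print(s["eef_pos"],s["force"],s["width"])
# arc about lower edge, mid thickness 
piv=s["eef_pos"]-np.array([0,0,0]); t0=-14
z=R.from_quat(s["tool_rot"]).apply([0,0,1]); print("tool z",z)
r=(s["eef_pos"][2]-.0135)/-z[2]; piv=s["eef_pos"]+r*z; print("pivot",piv,r)
for t in (-4,4,12,20,26): 
    Z=np.sin(np.radians(t))*u+[0,0,-np.cos(np.radians(t))]
    print(t); move(piv-r*Z+[0,0,.006*np.sin(np.radians(max(t,0)))+.001],rot(t,1))
```

```text
side 0.79 2074 [[0.58, -0.207, 0.022], [0.6, -0.145, 0.092], [0.622, -0.107, 0.16]] normal [-0.96 -0.03  0.26] steep 74.72474857853847
 origin {'at': [0.6112, -0.1621, 0.0865], 'confidence': 0.56}
 stand {'at': [0.6068, -0.0017, 0.0007], 'confidence': 0.59}
scene 0.73 1327 [[0.61, -0.205, 0.095], [0.618, -0.135, 0.123], [0.628, -0.108, 0.16]] normal [ 0.98  0.04 -0.19] steep 78.98517527344704
 origin {'at': [0.6096, -0.1593, 0.0861], 'confidence': 0.65}
 stand {'at': [0.6028, -0.0031, -0.0], 'confidence': 0.91}
[ 0.61636218 -0.16089946  0.13161052] [-0.84414526  0.18189585  2.46855212] 0.012427833772033992
tool z [-0.23643728 -0.01474028 -0.97153494]
pivot [ 0.58761826 -0.16269146  0.0135    ] 0.12157104869856557
-4
shift mm [ -0. -21.   1.] turn [-0.169  0.003  0.005] at [ 0.616 -0.161  0.132]
4
shift mm [ -0. -37.   4.] turn [-0.309  0.002  0.005] at [ 0.616 -0.161  0.132]
12
shift mm [ -0. -53.  10.] turn [-0.449  0.002  0.005] at [ 0.616 -0.161  0.132]
20
shift mm [ -0. -68.  17.] turn [-0.588  0.002  0.005] at [ 0.616 -0.161  0.132]
26
shift mm [  0. -79.  25.] turn [-0.693  0.001  0.005] at [ 0.616 -0.161  0.132]
```

>>> servo_tool([
  [[0, -10, 0], [-0.08, 0, 0], 1],
  [[0, -21, 1], [-0.169, 0, 0], 1],
  [[0, -30, 2], [-0.24, 0, 0], 1],
  [[0, -37, 4], [-0.309, 0, 0], 1],
  [[0, -45, 7], [-0.38, 0, 0], 1],
])

```text
time_s: 9.3
eef_pos: [0.5707, -0.1632, 0.135]
tool_rot: [0.686, 0.724, 0.052, 0.05]
force: [-0.4, -0.1, -1.8]
width: 0.012
```

```bash
cat > arc.py <<'E'
from h import *
import sys
u=np.array([np.cos(YAW),np.sin(YAW),0])
s=telemetry.sense(); print("F",s["force"],s["width"],"q",np.round(s["joint_positions"],2)); r=.1216; piv=np.array([.5876,-.1627,.0135])
z=R.from_quat(s["tool_rot"]).apply([0,0,1]); print("tilt",np.degrees(np.arcsin(z@u)))
for t in map(float,sys.argv[1:]):
    Z=np.sin(np.radians(t))*u+[0,0,-np.cos(np.radians(t))]
    print(t,end=" "); move(piv-r*Z+[0,0,.006*np.sin(np.radians(max(t,0)))+.001],rot(t,1))
E
python3 arc.py 15 20 25 30 35 40
```

```text
F [-0.35616741 -0.07012172 -1.78059193] 0.012029922917501053 q [-0.51  0.1   1.86  0.09  1.06 -0.6 ]
tilt 8.255585124230315
15.0 shift mm [ -0. -15.  -1.] turn [-0.118  0.001  0.005] at [ 0.571 -0.163  0.135]
20.0 shift mm [ -0. -25.   1.] turn [-0.205  0.001  0.005] at [ 0.571 -0.163  0.135]
25.0 shift mm [ -0. -35.   3.] turn [-0.292  0.     0.005] at [ 0.571 -0.163  0.135]
30.0 shift mm [ -0. -45.   6.] turn [-0.38   0.     0.005] at [ 0.571 -0.163  0.135]
35.0 shift mm [ -0. -55.  10.] turn [-0.467 -0.     0.005] at [ 0.571 -0.163  0.135]
40.0 shift mm [  0. -64.  14.] turn [-0.554 -0.     0.005] at [ 0.571 -0.163  0.135]
```

>>> servo_tool([
  [[0, -8, 0], [-0.06, 0, 0], 1],
  [[0, -15, 0], [-0.118, 0, 0], 1],
  [[0, -25, 2], [-0.205, 0, 0], 1],
  [[0, -35, 4], [-0.292, 0, 0], 1],
  [[0, -45, 7], [-0.38, 0, 0], 1],
])

```text
time_s: 9.8
eef_pos: [0.5271, -0.1657, 0.1217]
tool_rot: [0.664, 0.702, 0.187, 0.179]
force: [0.7, 0.3, -1.1]
width: 0.012
```

```bash
python3 arc.py 30 35 40 45 50
```

```text
F [ 0.68609743  0.26753988 -1.11815185] 0.011991621412912237 q [-0.69 -0.15  2.21  0.52  0.75 -1.07]
tilt 30.04223803415876
30.0 shift mm [-0.  0. -1.] turn [ 0.001 -0.     0.006] at [ 0.527 -0.166  0.122]
35.0 shift mm [ -0. -10.  -1.] turn [-0.087 -0.     0.006] at [ 0.527 -0.166  0.122]
40.0 shift mm [  0. -20.   0.] turn [-0.174 -0.001  0.006] at [ 0.527 -0.166  0.122]
45.0 shift mm [  0. -30.   2.] turn [-0.261 -0.001  0.005] at [ 0.527 -0.166  0.122]
50.0 shift mm [  0. -40.   5.] turn [-0.348 -0.001  0.005] at [ 0.527 -0.166  0.122]
```

>>> servo_tool([
  [[0, -5, 0], [-0.044, 0, 0], 1],
  [[0, -10, 0], [-0.087, 0, 0], 1],
  [[0, -15, 0], [-0.13, 0, 0], 1],
  [[0, -20, 1], [-0.174, 0, 0], 1],
  [[0, -20, 1], [-0.174, 0, 0], 1],
])

```text
time_s: 10.3
eef_pos: [0.5093, -0.1663, 0.1096]
tool_rot: [0.647, 0.682, 0.247, 0.234]
force: [0.5, 1.2, -0.9]
width: 0.0125
```

```bash
python3 arc.py 40 45 50;python3 - <<'E'
from h import *
panel(["side"])
p=eyes.get_image("side"); cv2.imwrite("pics/f.png",cv2.resize(p["frame"][20:240,240:480],None,fx=2.5,fy=2.5)[:,:,::-1])
E
```

```text
F [ 0.47819861  1.1630466  -0.90009846] 0.012528020564387345 q [-0.79 -0.21  2.35  0.84  0.7  -1.43]
tilt 39.73272693179659
40.0 shift mm [-0.  1. -1.] turn [-0.005 -0.002  0.002] at [ 0.509 -0.166  0.11 ]
45.0 shift mm [-0. -9. -1.] turn [-0.092 -0.002  0.002] at [ 0.509 -0.166  0.11 ]
50.0 shift mm [ -0. -19.   0.] turn [-0.179 -0.002  0.002] at [ 0.509 -0.166  0.11 ]
side 0.71 674 [[0.488, -0.188, 0.025], [0.53, -0.12, 0.091], [0.582, -0.109, 0.136]] normal [0.76 0.06 0.65] steep 49.4458636867901
 origin {'at': [0.5465, -0.1603, 0.0779], 'confidence': 0.91}
 stand {'at': [0.6067, -0.0005, 0.0035], 'confidence': 0.72}
```

View pics/f.png

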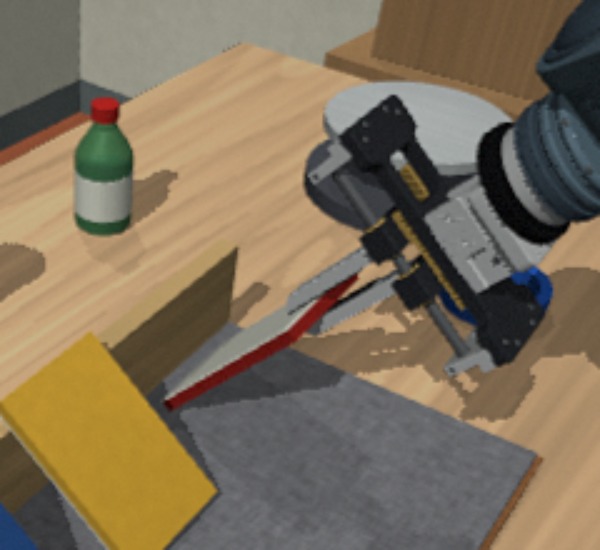

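>>> servo_tool([
  [[0, -5, 0], [-0.044, 0, 0], 1],
  [[0, -9, 0], [-0.092, 0, 0], 1],
  [[0, -14, 0], [-0.135, 0, 0], 1],
  [[0, -19, 1], [-0.179, 0, 0], 1],
  [[0, -19, 1], [-0.179, 0, 0], 1],
])

```text
time_s: 11.05
eef_pos: [0.4957, -0.1668, 0.0966]
tool_rot: [0.624, 0.658, 0.307, 0.29]
force: [-1.1, -0.2, -2.3]
width: 0.012
```

```bash
python3 arc.py 50 55 60
```

```text
F [-1.0758112  -0.16866672 -2.26640624] 0.011963295152903694 q [-0.91 -0.21  2.46  1.22  0.73 -1.86]
tilt 49.92322501823498
50.0 shift mm [-0. -0. -1.] turn [-0.001 -0.004  0.002] at [ 0.496 -0.167  0.097]
55.0 shift mm [ -0. -11.  -1.] turn [-0.089 -0.004  0.002] at [ 0.496 -0.167  0.097]
60.0 shift mm [ -0. -21.   0.] turn [-0.176 -0.004  0.002] at [ 0.496 -0.167  0.097]
```

>>> servo_tool([
  [[0, 0, 0], [0, 0, 0], 0.6],
  [[0, 0, 0], [0, 0, 0], 0.4],
  [[0, 0, 0], [0, 0, 0], 0.2],
  [[0, 0, 0], [0, 0, 0], 0.0],
  [[0, 0, 0], [0, 0, 0], -0.06],
])

```text
time_s: 11.55
eef_pos: [0.4971, -0.1676, 0.0986]
tool_rot: [0.622, 0.658, 0.307, 0.292]
force: [0.3, -1.0, -0.6]
width: 0.0474
```

Run:
```python
from h import *
move([.485,-.167,.075],rot(43,1))
move([.469,-.168,.051],rot(35,1))
panel(["side"])
p=eyes.get_image("side"); cv2.imwrite("pics/g.png",cv2.resize(p["frame"][20:240,240:480],None,fx=2.5,fy=2.5)[:,:,::-1])
```

```text
shift mm [  1. -26.   6.] turn [ 0.124 -0.002  0.005] at [ 0.497 -0.168  0.099]
shift mm [  1. -55.   9.] turn [ 0.263 -0.002  0.006] at [ 0.497 -0.168  0.099]
 origin {'at': [0.5314, -0.1646, 0.0641], 'confidence': 0.67}
 stand {'at': [0.6035, -0.0029, 0.0016], 'confidence': 0.88}
```

View pics/g.png

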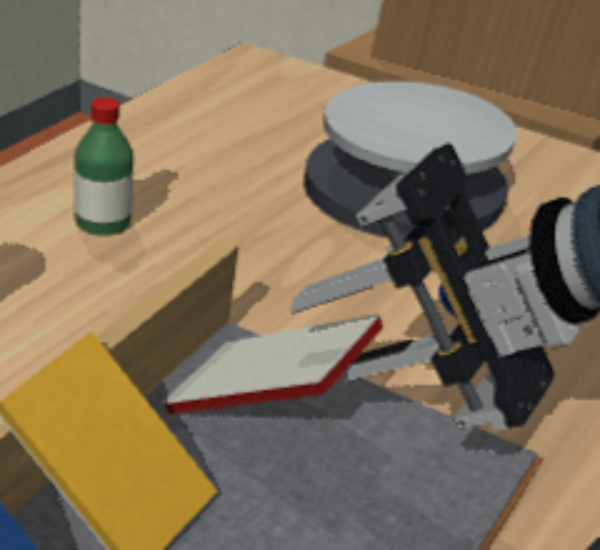

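>>> servo_tool([
  [[0, -13, 3], [0.062, 0, 0], -0.2],
  [[1, -26, 6], [0.124, 0, 0], -0.35],
  [[1, -40, 8], [0.19, 0, 0], -0.49],
  [[1, -55, 9], [0.263, 0, 0], -0.49],
  [[1, -55, 9], [0.263, 0, 0], -0.49],
])

```text
time_s: 12.3
eef_pos: [0.4685, -0.1678, 0.0501]
tool_rot: [0.655, 0.693, 0.218, 0.207]
force: [-0.5, 0.2, -0.1]
width: 0.0698
```

Run:
```python
from h import *
panel(["scene"])
move([.469,-.168,.051],rot(35,1))
move([.444,-.169,.051],rot(35,1))
move([.420,-.170,.051],rot(35,1))
print(telemetry.sense()["joint_positions"],telemetry.sense()["force"])
p=eyes.get_image("side"); cv2.imwrite("pics/i.png",cv2.resize(p["frame"][20:240,240:480],None,fx=2.5,fy=2.5)[:,:,::-1])
```

```text
scene 0.57 2350 [[0.443, -0.213, 0.03], [0.5, -0.163, 0.037], [0.544, -0.116, 0.045]] normal [-0.14 -0.01 -0.99] steep 8.000472791342572
 origin {'at': [0.5123, -0.1658, 0.0355], 'confidence': 0.88}
 stand {'at': [0.6038, -0.0053, 0.0017], 'confidence': 0.75}
shift mm [-0.  1. -0.] turn [ 0.001 -0.002  0.005] at [ 0.468 -0.168  0.05 ]
shift mm [  0. -20. -15.] turn [ 0.001 -0.002  0.005] at [ 0.468 -0.168  0.05 ]
shift mm [  1. -39. -28.] turn [ 0.001 -0.002  0.005] at [ 0.468 -0.168  0.05 ]
[-0.8437552  -0.15454978  2.40426225  0.82814517  0.65503302 -1.51237855] [-0.53407814 -0.29032745 -0.11816052]
```

View pics/i.png

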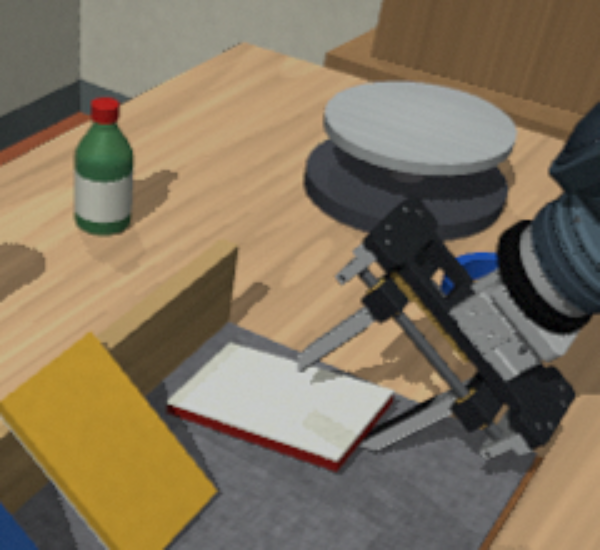

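>>> servo_tool([
  [[0, -7, -5], [0, 0, 0], -0.49],
  [[0, -14, -10], [0, 0, 0], -0.49],
  [[0, -21, -15], [0, 0, 0], -0.49],
  [[0, -29, -20], [0, 0, 0], -0.49],
  [[0, -29, -20], [0, 0, 0], -0.49],
])

```text
time_s: 13.05
eef_pos: [0.4321, -0.1702, 0.0498]
tool_rot: [0.656, 0.692, 0.218, 0.207]
force: [-0.1, 0.4, 0.8]
width: 0.07
```

Run:
```python
from h import *
panel(["scene","side"])
move([.42,-.168,.2],rot(20,1)); print(telemetry.sense()["joint_positions"])
```

```text
scene 0.73 2014 [[0.44, -0.213, 0.022], [0.493, -0.164, 0.024], [0.538, -0.116, 0.026]] normal [0. 0. 1.] steep 0.02718785937341521
 origin {'at': [0.5116, -0.1655, 0.0245], 'confidence': 0.58}
 stand {'at': [0.6019, -0.0079, -0.0006], 'confidence': 0.79}
side 0.96 2558 [[0.436, -0.211, 0.016], [0.505, -0.155, 0.025], [0.582, -0.111, 0.027]] normal [-0.    0.02  1.  ] steep 1.1986819161424398
 origin {'at': [0.5127, -0.1678, 0.0265], 'confidence': 0.81}
 stand {'at': [0.6089, -0.0004, 0.0014], 'confidence': 0.93}
shift mm [   2.   75. -130.] turn [ 0.262 -0.001  0.006] at [ 0.433 -0.17   0.05 ]
[-0.93165919 -0.24665081  2.47778826  0.81270417  0.71822717 -1.56450663]
```

>>> servo_tool([
  [[0, 15, -30], [0, 0, 0], -0.49],
  [[0, 35, -65], [0.06, 0, 0], -0.49],
  [[1, 55, -100], [0.15, 0, 0], -0.49],
  [[2, 75, -130], [0.262, 0, 0], -0.49],
  [[2, 75, -130], [0.262, 0, 0], -0.49],
])

```text
time_s: 13.95
eef_pos: [0.4242, -0.1709, 0.2078]
tool_rot: [0.675, 0.716, 0.125, 0.126]
force: [0.1, -0.4, -0.6]
width: 0.07
```

Run:
```python
from h import *
panel()
im=[]
for n in ["scene","side"]:
    p=eyes.get_image(n); im.append(p["frame"]); 
    for l in ["blue_panel","yellow_panel"]: print(n,l,finder.pinpoint(l,p)[:1])
cv2.imwrite("pics/j.png",cv2.resize(np.hstack(im),(800,300))[:,:,::-1])
s=telemetry.sense(); print(s["time_s"],s["eef_pos"],s["force"])
```

```text
side 0.97 2439 [[0.437, -0.209, 0.018], [0.505, -0.155, 0.025], [0.582, -0.111, 0.027]] normal [-0.    0.02  1.  ] steep 0.8671512555180357
 origin {'at': [0.5121, -0.1655, 0.0244], 'confidence': 0.75}
 stand {'at': [0.6088, -0.0011, 0.0029], 'confidence': 0.79}
scene 0.59 1988 [[0.44, -0.213, 0.023], [0.492, -0.165, 0.024], [0.538, -0.116, 0.026]] normal [-0. -0.  1.] steep 0.07899990436482388
 origin {'at': [0.5115, -0.1658, 0.0244], 'confidence': 0.86}
 stand {'at': [0.6024, -0.0043, 0.0008], 'confidence': 0.66}
scene blue_panel [{'at': [0.5525, 0.146, 0.0548], 'confidence': 0.72}]
scene yellow_panel [{'at': [0.5621, 0.0015, 0.0606], 'confidence': 0.98}]
side blue_panel [{'at': [0.5554, 0.1516, 0.0578], 'confidence': 0.89}]
side yellow_panel [{'at': [0.563, 0.0017, 0.0547], 'confidence': 0.91}]
14.65 [ 0.419869   -0.16857863  0.19935634] [-0.06073822  1.2934699  -0.45093177]
```

View pics/j.png

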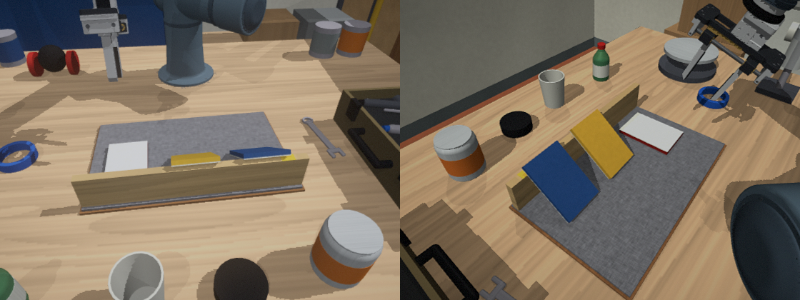

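The red panel lies flat with its white back up, at (125,157) in the left picture and (651,131) in the right. Yellow and blue still lean where they were, and the arm is clear.

```bash
python3 -c "
from h import *
print(ticket.sign_off())"
```

```text
the job is handed in; nothing more can be done
None
```

The red panel now lies flat on the grey mat, red face down, and the job is handed in.

- **Pushing:** I pushed its lower edge with two fingertips until it stood at about 76° against the fence. The lower edge was then about 2 cm from the fence.
- **Tipping:** I gripped the upper edge lightly and swung it back towards the robot. I then lowered it on the front finger to about 8° and slid the finger out, so it dropped only the last 2 cm or so.

**Last checks:**
- The panel is tilted less than 1° in both camera views, and its bare back is at z = 0.024 m, exactly mat height plus board thickness.
- The blue and yellow panels measured within about 5 mm of where they started, which is the measuring error, and they look unmoved in the picture.
- The gripper was clear above the mat. The clock stood at 14.65 s at the last check, and the measured wrist forces stayed under 3 N.

**Disagreements:** While the panel stood up, the two cameras differed on its angle (74–75° from the side, 78–79° from the scene camera). Both put the lower edge well within 4 cm. One early side-camera mask, taken during the push, was unusable because it included things other than the panel.

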